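# Swing the drain hook over the drip tray and hang the dissolver stirrer

## Robot

A 6-joint arm with a two-finger parallel gripper is mounted at the origin on the work surface. World frame = base frame: x ahead of the robot, y to its left, z up, the work surface at z = 0. Lengths are in m, angles in rad, forces in N, time in s.
With the tool pointing down it reaches from about 0.225 to 0.875 m from the base axis. Payload 3.4 kg.
Tool frame: the origin (TCP) lies at the very end of the fingers, on their centre line; the grasp point (between the pads) lies 19 mm behind it; z points along the fingers, y is the direction in which the jaws open and shut (so a half turn about z gives the same grasp; the last joint's range is limited). The gripper opens to 85 mm and grips with 20 to 120 N. Pads are 22 mm wide; open, the fingers measure 114 mm over their backs; the gripper's body (76 mm by 85 mm) begins 54 mm behind the grasp point. The pads swing forward as they close: fully open they stand 13 mm farther back than shut.
Start: joints at [1.07, 0.276, 1.505, -0, 1.361, -0.121], TCP at [0.213, 0.534, 0.198] pointing down, gripper open.
Joint ranges: [-2.89, 2.89], [-0.75, 2.08], [0.22, 2.7], [-1.18, 4.32], [0.11, 2.71], [-2.7, 2.7]. Speed limits (rad/s): [2.57, 2.57, 3.14, 3.14, 3.14, 3.14].

## Interface

Orientations are given as a unit quaternion [w, x, y, z].
In Python, from rig import manip, viewer, job gives the robot as it stands.
- The arm moves only by the shell command python3 -m crank 'ROWS' [OPENING] [FORCE]. ROWS is JSON, a list of rows, each a list of 6 numbers: the shift along the tool's x, y, z in m, then the turn, a rotation vector about the tool's x, y, z in degrees. In form: [[dx, dy, dz, rx, ry, rz], ...]. A call has 1 to 20 rows; each row is the pose to reach, as a shift and turn from the pose measured when the call began, along the tool's axes at that moment; what a row does not reach only later rows make up. A row lasts 1/8 s, in which the tool goes at most 62.5 mm and 10.7 degrees, less where a joint would pass 70% of its speed; a pose out of reach is approached as far as the arm can. A call with a gripper value outside its range is refused whole. OPENING is the opening, from 0 (shut) to 1 (fully open), set as the call begins (- or left out, the last holds). The fingers move at their own pace and stop on an object; FORCE is the grip in N (left out, the last holds). Time passes only in rows, so rows that repeat a pose let the fingers close. It gives the time, the measured TCP pose, the force and the opening at its end, in the units of the state.
- manip.get_state(): the state, without advancing time (a new reading comes with each control period).
- viewer.get_image(name): name is "scene" or "top"; returns a dict with "frame" (400x640x3 uint8, blue, green, red), "range_z" (400x640 float32, m along the optical axis (not along the pixel's ray), 0 where there is no reading), "intrinsics" (3x3 intrinsics, pixels), "D" ([k1, k2, p1, p2, k3] as OpenCV has them; the pictures are not rectified), "world_from_camera" (4x4, takes a point from camera to world coordinates). Camera axes: x right, y up, looking along -z (the intrinsics and any distortion apply to the point x, -y, -z); pixel columns grow to the right and rows downward; lengths in m; the calibration is good to about 2 mm. A picture is of the moment at which its call begins.
- job.sign_off(): hands the job in, once; it reports no verdict.
The state is a dict: "clock": time; "qpos": joint angles; "qd": joint speeds; "effort": joint torques, N m; "position": TCP position; "ee_rot": TCP orientation; "contact_force": force on the tool from outside, world axes, zero at the start; "moment": the same for the moment, N m; "width": finger opening in m.
Only numpy, scipy, OpenCV 4.12 (cv2) and the standard library are available. Lean on these libraries where they do the work, as an engineer would, in place of code of your own. Each camera call takes 0.05 s, during which the arm holds its last target. There are 200 camera calls.

## Task

Hang the rinsed dissolver stirrer up to drain over the drip tray. First, while the stirrer still stands on the bench, swing the stand's swivel hook round to the drip-tray side until it comes up against its rubber-sleeved stop pin, and lean it in firmly for a moment but without forcing it. Then hang the stirrer by its eye on the hook, behind the upturned end, and let go, the hook still facing the tray. Leave the other things on the bench where they are.

Things in the scene. Friction and masses are not known exactly. Their poses are not given: they have to be found in the camera images.
- stand: bolted steel post, 20 mm thick and 186 mm tall on a round foot (68 mm across, 14 mm high); origin at the centre of its foot on the bench, z up. Its -x axis points roughly to the robot, midway between the drip tray and the stir plate, which stand to its two sides (+y and -y). On top of it sit the collar with the stop pins and the swivel hook
- hook_axis (a point): point on the hook's vertical turning axis, at the height of the hook bar's centre line (200 mm above the bench); a 26 mm hub surrounds it, its top 10 mm above this point. Below is the collar, a disc 94 mm across, its top 189 mm above the bench. Nothing up here stands higher than the hub, the pins and the upturned end
- cushion (a joint): give of the two stop pins (rubber-sleeved, 8 mm thick, 40 mm from the hook's axis, tops 10 mm above the bar's centre line): 0 at rest, plus when the hook is pushed counter-clockwise seen from above. 20 N m per rad: 0.012 rad while the hook merely turns, 0.03 to 0.07 (7 to 16 N at 85 mm from the axis) when leaned firmly on a pin; beyond 0.08 (19 N) it is forced
- swivel: the swivel hook, hub and bar; origin at hook_axis, its -x axis points outward along the bar, z up. It turns both ways between two stop pins against steady dry friction (0.25 N m: 3 N at 85 mm from the axis), and stays where it is left. Where the pins are set varies: the bar meets one 1.05 to 1.75 rad from the stand's -x direction, on either side; this must be felt
- hook_end (a point): outer end of the straight level hook bar, on its centre line, 105 mm from hook_axis; its axes are swivel's. The bar is round, 7 mm thick; at this end it turns up: the upturned end's top lies 13 mm above the bar's centre line, its outer face 6 mm beyond this point
- stirrer: steel dissolver stirrer, 164 mm tall, about 0.26 kg, standing upright on its toothed disc (60 mm across, 11 mm high with its teeth); origin at the centre of the disc's underside, z up along the shaft (10 mm thick). Near the top is a ring eye (see eye) and above that an upright flat grip tab (see tab)
- eye (a point): centre of the stirrer's ring eye, 106 mm above the disc's underside; the round hole is 28 mm across, the wire 7 mm thick, the hole's axis along the stirrer's x axis. When it hangs properly the eye's centre lies about 10 mm below the bar's centre line
- tab (a point): centre of the stirrer's flat grip tab, 144 mm above the disc's underside: 10 mm thick along the stirrer's x, 18 mm wide along its y, 40 mm tall (124 to 164 mm above the underside)
- drip_tray: shallow open steel tray, 110 x 130 x 18 mm, fixed beside the stand, on either side; origin at the centre of its underside
- stir_plate: low white stirring plate, 110 x 125 x 44 mm, fixed on the stand's other side; origin at the centre of its underside
- jar: bystander: closed jar with a metal cap, 60 mm across, 85 mm tall; origin at the centre of its underside
- bottle: bystander: amber bottle, 52 mm across, 115 mm tall; origin at the centre of its underside
- boss_head: bystander: black clamp boss head, 45 mm tall; origin under its centre
- beaker: bystander: glass beaker, 68 mm across, 85 mm tall; origin at the centre of its underside
- spare_disc: bystander: loose steel disc with a hub, 56 mm across, 40 mm tall; origin at the centre of its underside
- spatula: bystander: flat spatula, 160 mm long, lying on the bench; origin under its middle
Not all that is in view belongs to the job. What is shaped like the stirrer but green is not meant.

How it is judged:
By the outcome, as a careful person would: the job done as asked, in the order asked, and still so for the second after the job is handed in, with the robot touching nothing.
It also fails if it takes over 72 s, if anything falls off the work surface, if the arm or the gripper's body presses on something with over 40 N, if the wrist force passes 120 N, or if a joint passes its speed limit or range.

## Working session

There is one attempt and no reset: what is moved stays moved. The work goes in short steps, Python scripts to look and compute and a shell command to move; the robot and the scene stay as the last step left them, time stands still between calls to the robot, and variables do not carry over. Pictures are saved under pics/ and viewed, about 8 in all and at most 12, crops included, and the job is handed in when it is done.

```bash
mkdir -p pics
cat > h.py <<'E'
import numpy as np, cv2
from rig import manip, viewer, job
from scipy.spatial.transform import Rotation as R
def grab(n,fn=None):
    im=viewer.get_image(n)
    if fn: cv2.imwrite('pics/'+fn,im['frame'])
    np.save('pics/%s.npy'%n,im,allow_pickle=True)
    return im
def load(n): return np.load('pics/%s.npy'%n,allow_pickle=True).item()
def pts(im,uv,z=None):
    uv=np.array(uv,float).reshape(-1,1,2)
    n=cv2.undistortPoints(uv,np.array(im['intrinsics']),np.array(im['D'])).reshape(-1,2)
    i=uv.reshape(-1,2).round().astype(int)
    d=im['range_z'][i[:,1],i[:,0]] if z is None else z
    p=np.c_[n[:,0]*d,-n[:,1]*d,-d*np.ones(len(n)),np.ones(len(n))]
    return (p@np.array(im['world_from_camera']).T)[:,:3]
def cloud(im):
    h,w=im['range_z'].shape
    v,u=np.mgrid[:h,:w]
    return pts(im,np.c_[u.ravel(),v.ravel()]).reshape(h,w,3)
def proj(im,P):
    T=np.linalg.inv(np.array(im['world_from_camera'])); P=np.atleast_2d(P)
    c=P@T[:3,:3].T+T[:3,3]; c=c*[1,-1,-1]
    return cv2.projectPoints(c.reshape(-1,1,3),np.zeros(3),np.zeros(3),np.array(im['intrinsics']),np.array(im['D']))[0].reshape(-1,2)
def totool(dw):
    s=manip.get_state(); q=s['ee_rot']; return R.from_quat([q[1],q[2],q[3],q[0]]).inv().apply(dw)
def st():
    s=manip.get_state()
    q=s['ee_rot'];r=R.from_quat([q[1],q[2],q[3],q[0]]).as_matrix()
    print('t',s['clock'],'pos',np.round(s['position'],4),'\nR',np.round(r,3).tolist(),'q',np.round(s['qpos'],3),'F',np.round(s['contact_force'],1),'w',s['width'])
E
python3 - <<'E'
from h import *
a=grab('scene','s0.png');b=grab('top','t0.png');st()
for i in (a,b): print(np.round(i['world_from_camera'],3).tolist())
E
```

```text
t 0.1 pos [0.2129 0.5335 0.1968] 
R [[-0.929, 0.371, -0.001], [0.371, 0.929, -0.001], [0.0, -0.002, -1.0]] q [ 1.07   0.277  1.506 -0.     1.361 -0.121] F [ 0.  -0.2  0. ] w 0.08552463511995759
[[0.853, -0.312, 0.419, 1.017], [0.522, 0.497, -0.693, -0.719], [0.008, 0.81, 0.587, 0.763], [0.0, 0.0, 0.0, 1.0]]
[[0.005, 0.983, -0.182, 0.317], [-1.0, 0.003, -0.01, -0.025], [-0.009, 0.182, 0.983, 1.521], [0.0, 0.0, 0.0, 1.0]]
```

View pics/s0.png

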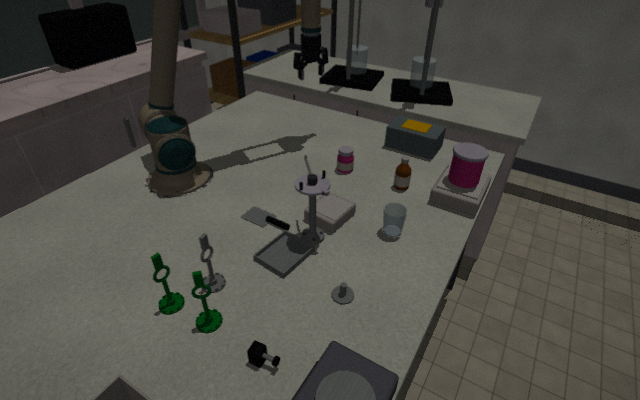

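View pics/t0.png

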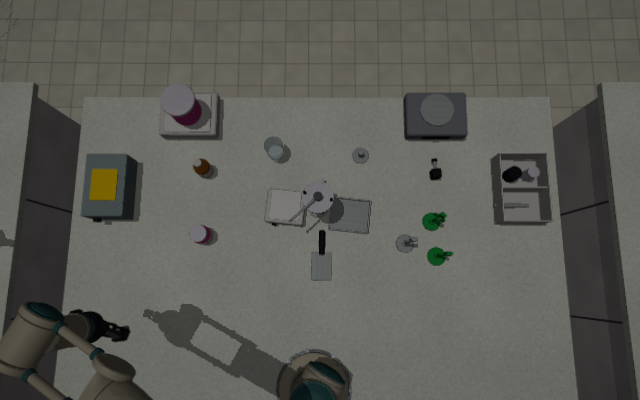

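Run:
```python
from h import *
a=load('scene')['frame'];b=load('top')['frame']
f=lambda im,u,v,w,h,k:cv2.convertScaleAbs(cv2.resize(im[v:v+h,u:u+w],None,fx=k,fy=k,interpolation=cv2.INTER_CUBIC),alpha=1.6)
r1=np.hstack([f(a,270,145,100,75,4),f(b,270,170,100,75,4)])
r2=np.hstack([f(a,150,225,100,75,4),f(b,375,195,100,75,4)])
cv2.imwrite('pics/c1.png',np.vstack([r1,r2]))
im=load('top');C=cloud(im)
for n,u0,u1,v0,v1 in (('grey',390,424,228,258),('stand',270,345,170,240)):
    c=C[v0:v1,u0:u1].reshape(-1,3)
    for lo,hi in ((.004,.02),(.03,.06),(.08,.13),(.13,.18),(.18,.193),(.193,.215),(.215,.3)):
        m=c[(c[:,2]>lo)&(c[:,2]<hi)]
        if len(m):print(n,lo,hi,len(m),m.mean(0).round(4),m.min(0).round(3),m.max(0).round(3))
im=load('scene');C2=cloud(im)
for n,u0,u1,v0,v1 in (('grey',193,226,230,294),('stand',270,345,145,250)):
    c=C2[v0:v1,u0:u1].reshape(-1,3)
    for lo,hi in ((.004,.02),(.03,.06),(.08,.1),(.1,.12),(.125,.18),(.18,.192),(.193,.215),(.215,.3)):
        m=c[(c[:,2]>lo)&(c[:,2]<hi)]
        if len(m):print(n,lo,hi,len(m),np.median(m,0).round(4),m.min(0).round(3),m.max(0).round(3))
```

```text
grey 0.004 0.02 287 [ 0.448  -0.2969  0.0073] [ 0.402 -0.355  0.004] [ 0.496 -0.247  0.02 ]
grey 0.03 0.06 3 [ 0.4426 -0.2915  0.0443] [ 0.441 -0.293  0.039] [ 0.444 -0.29   0.052]
grey 0.08 0.13 17 [ 0.4434 -0.284   0.111 ] [ 0.44  -0.31   0.089] [ 0.446 -0.275  0.126]
grey 0.13 0.18 33 [ 0.4444 -0.2923  0.1577] [ 0.44  -0.303  0.131] [ 0.451 -0.284  0.172]
stand 0.004 0.02 784 [ 0.5577 -0.0175  0.008 ] [ 0.457 -0.1    0.004] [0.689 0.147 0.02 ]
stand 0.03 0.06 1078 [0.5581 0.0894 0.0434] [0.5   0.031 0.03 ] [0.618 0.142 0.054]
stand 0.18 0.193 641 [ 0.5641 -0.0148  0.1888] [ 0.516 -0.059  0.181] [0.62  0.031 0.193]
stand 0.193 0.215 232 [0.5511 0.0014 0.2031] [ 0.49  -0.059  0.193] [0.619 0.067 0.215]
stand 0.215 0.3 1 [ 0.5641 -0.0012  0.2171] [ 0.564 -0.001  0.217] [ 0.564 -0.001  0.217]
grey 0.004 0.02 298 [ 0.4498 -0.2916  0.0065] [ 0.283 -0.323  0.004] [ 0.482 -0.133  0.02 ]
grey 0.03 0.06 35 [ 0.449  -0.2957  0.0455] [ 0.443 -0.298  0.03 ] [ 0.452 -0.29   0.059]
grey 0.08 0.1 54 [ 0.4489 -0.2956  0.0943] [ 0.443 -0.374  0.081] [ 0.53  -0.277  0.1  ]
grey 0.1 0.12 73 [ 0.4505 -0.3126  0.1114] [ 0.444 -0.396  0.1  ] [ 0.532 -0.273  0.12 ]
grey 0.125 0.18 283 [ 0.5156 -0.3761  0.1489] [ 0.441 -0.392  0.125] [ 0.527 -0.283  0.167]
stand 0.004 0.02 1563 [ 0.5033 -0.0128  0.0063] [ 0.14  -0.12   0.004] [0.661 0.504 0.02 ]
stand 0.03 0.06 938 [0.5657 0.0789 0.045 ] [ 0.443 -0.024  0.03 ] [0.616 0.348 0.06 ]
stand 0.08 0.1 86 [0.4724 0.3339 0.0877] [ 0.444 -0.023  0.08 ] [0.575 0.378 0.1  ]
stand 0.1 0.12 42 [ 0.5694 -0.0185  0.1092] [ 0.558 -0.023  0.1  ] [ 0.575 -0.008  0.12 ]
stand 0.125 0.18 64 [ 0.5699 -0.019   0.1402] [ 0.559 -0.023  0.125] [ 0.575 -0.01   0.154]
stand 0.18 0.192 484 [ 0.5765 -0.0243  0.1902] [ 0.518 -0.06   0.181] [0.622 0.032 0.192]
stand 0.193 0.215 197 [ 0.5616 -0.0116  0.2055] [ 0.49  -0.056  0.193] [0.613 0.068 0.215]
```

View pics/c1.png

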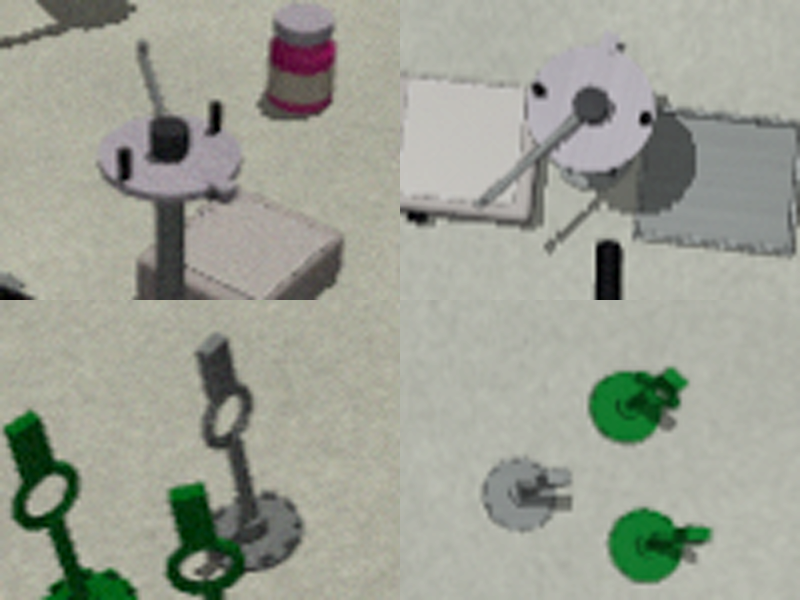

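The meant stirrer is the grey one at top-view (405,243). The two green ones at (433,221) and (437,257) are decoys, and the crop confirms this. The hook's hub is at about (318,196), its upturned end at (290,221) over the stir plate side, and its pins at (305,192) and (331,199). The drip tray is on the -y side.

Run:
```python
from h import *
im=load('top');C=cloud(im)
def at(n,uv,h):   # intersect pixel ray with plane z=h
    p1=pts(im,uv,z=1.0)[0]; c=np.array(im['world_from_camera'])[:3,3]
    d=p1-c; p=c+d*(h-c[2])/d[2]; print(n,p.round(4)); return p
ax=at('hub top',(318,196.2),.210)
he=at('end',(290.3,220.5),.213)
p1=at('pinL',(305,192.5),.21);p2=at('pinR',(331.2,199.5),.21)
c=C[170:240,270:345].reshape(-1,3);m=c[(c[:,2]>.183)&(c[:,2]<.192)]
r=cv2.minEnclosingCircle(m[:,:2].astype(np.float32));print('collar',r)
for n,p in(('end',he),('L',p1),('R',p2)): d=p-ax;print(n,np.hypot(*d[:2]),np.degrees(np.arctan2(d[1],d[0])))
# stirrer: grey disc + tab
c=C[228:258,392:424].reshape(-1,3);m=c[(c[:,2]>.007)&(c[:,2]<.016)]
print('disc',len(m),np.median(m,0),cv2.minEnclosingCircle(m[:,:2].astype(np.float32)))
m=c[(c[:,2]>.158)&(c[:,2]<.17)];print('tabtop',len(m),m.mean(0),cv2.minAreaRect(m[:,:2].astype(np.float32)))
s=load('scene');C2=cloud(s);c=C2[228:292,193:226].reshape(-1,3)
k=np.hypot(c[:,0]-.45,c[:,1]+.294)<.03
for lo,hi in((.02,.08),(.125,.16),(.161,.17)):
    m=c[k&(c[:,2]>lo)&(c[:,2]<hi)];print(lo,len(m),np.median(m,0),cv2.minAreaRect(m[:,:2].astype(np.float32)))
# other: greens tabs
for b in((420,452,205,235),(425,458,240,268)):
    c=C[b[2]:b[3],b[0]:b[1]].reshape(-1,3);m=c[(c[:,2]>.15)&(c[:,2]<.18)];print('green',m.mean(0))
```

```text
hub top [ 0.562  -0.0154  0.21  ]
end [0.4912 0.0626 0.213 ]
pinL [0.5726 0.0219 0.21  ]
pinR [ 0.5525 -0.0532  0.21  ]
collar ((0.5688397288322449, -0.015244240872561932), 0.05266076326370239)
end 0.1053308722729643 132.20252929016377
L 0.03880770570900461 74.04835552665128
R 0.03892406656319653 -104.07441080520697
disc 117 [ 0.44330323 -0.29305854  0.00900455] ((0.44523078203201294, -0.3070809245109558), 0.06250655651092529)
tabtop 20 [ 0.445284   -0.2938583   0.16507473] ((0.44625741243362427, -0.2938481569290161), (0.009264291264116764, 0.018087225034832954), 3.927159309387207)
0.02 84 [ 0.44945941 -0.29577809  0.04661229] ((0.4488177001476288, -0.2956260144710541), (0.015008572489023209, 0.012745094485580921), 41.38955307006836)
0.125 95 [ 0.45019491 -0.29688268  0.14156653] ((0.4499070644378662, -0.2944480776786804), (0.019969958811998367, 0.010730981826782227), 69.354736328125)
0.161 36 [ 0.44833586 -0.2955911   0.16450001] ((0.4470643997192383, -0.29381996393203735), (0.010424219071865082, 0.0187483262270689), 8.136268615722656)
green [ 0.51594148 -0.38158905  0.16237991]
green [ 0.4049329  -0.39265918  0.16280043]
```

```bash
cat >> h.py <<'E'
AX=np.array([.562,-.015])
def rows(L):
    "L: list of (x,y,z,yaw of tool x deg), tool down -> rows"
    s=manip.get_state();q=s['ee_rot'];r0=R.from_quat([q[1],q[2],q[3],q[0]]);p0=np.array(s['position'])
    for x,y,z,w in L:
        a=np.radians(w);X=np.array([np.cos(a),np.sin(a),0]);Z=np.array([0,0,-1.]);r=R.from_matrix(np.c_[X,np.cross(Z,X),Z])
        d=r0.inv().apply(np.array([x,y,z])-p0);v=(r0.inv()*r).as_rotvec(degrees=True)
        print('[%.4f,%.4f,%.4f,%.1f,%.1f,%.1f],'%(*d,*v),end='')
    print()
def arc(th,off,rad=.080,z=.190):
    a=np.radians(th);u=np.array([np.cos(a),np.sin(a)]);t=np.array([-u[1],u[0]]);p=AX+rad*u-off*t
    return (*p,z,th-90)
E
python3 -c "
from h import *
rows([(.213,.534,.29,158),arc(132.2,.036,z=.29),arc(132.2,.036)])"
```

```text
[0.0001,0.0003,-0.0932,-0.1,-0.0,0.2],[-0.4715,-0.3127,-0.0928,-0.1,0.1,116.0],[-0.4715,-0.3125,0.0072,-0.1,0.1,116.0],
```

```bash
python3 -m crank '[[0,0,-0.06,0,0,0],[-0.05,-0.03,-0.093,0,0,11],[-0.4715,-0.3127,-0.093,0,0,116],[-0.4715,-0.3127,-0.093,0,0,116],[-0.4715,-0.3127,-0.093,0,0,116],[-0.4715,-0.3127,-0.093,0,0,116],[-0.4715,-0.3127,-0.093,0,0,116],[-0.4715,-0.3127,-0.093,0,0,116],[-0.4715,-0.3127,-0.093,0,0,116],[-0.4715,-0.3127,-0.093,0,0,116],[-0.4715,-0.3127,-0.093,0,0,116],[-0.4715,-0.3127,-0.093,0,0,116],[-0.4715,-0.3127,-0.093,0,0,116],[-0.4715,-0.3127,-0.093,0,0,116],[-0.4715,-0.3127,-0.093,0,0,116]]' 0 40
python3 - <<'E'
from h import *
im=grab('scene');b=grab('top')
f=lambda im,u,v,w,h,k:cv2.convertScaleAbs(cv2.resize(im[v:v+h,u:u+w],None,fx=k,fy=k,interpolation=cv2.INTER_CUBIC),alpha=1.6)
cv2.imwrite('pics/c2.png',np.hstack([f(im['frame'],270,80,100,130,4),f(b['frame'],260,150,100,130,4)]))
rows([arc(132.2,.036)])
E
```

```text
clock: 1.98
position: [0.5347, 0.0688, 0.2903]
ee_rot: [0.001, 0.933, 0.361, -0.001]
contact_force: [-0.6, -0.1, 0.6]
width: 0.0001
[0.0000,0.0003,0.1003,0.0,0.1,0.1],
```

View pics/c2.png

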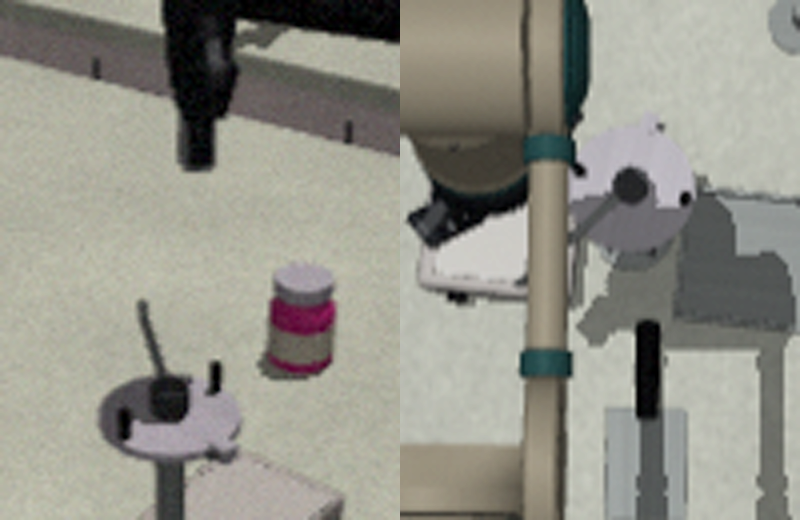

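The gripper tip is clear of the bar, on its stir-plate side (scene crop: tip at (197,165), bar end at (142,303)). Next I lower it and sweep the hook.

```bash
python3 -m crank '[[0,0,0.05,0,0,0],[0,0,0.1,0,0,0],[0,0,0.1,0,0,0],[0,0,0.1,0,0,0]]'
python3 - <<'E'
from h import *
rows([arc(132.2,.020)]+[arc(t,.0145) for t in range(132,231,7)])
E
```

```text
clock: 2.58
position: [0.5362, 0.0688, 0.1922]
ee_rot: [0.001, 0.933, 0.361, 0.001]
contact_force: [0.2, -0.8, 0.0]
width: -0.0001
[-0.0171,-0.0007,0.0022,0.2,-0.0,0.1],[-0.0224,-0.0006,0.0022,0.2,-0.0,0.3],[-0.0322,-0.0018,0.0022,0.2,-0.0,-6.7],[-0.0421,-0.0019,0.0022,0.2,-0.0,-13.7],[-0.0520,-0.0007,0.0021,0.2,-0.0,-20.7],[-0.0616,0.0017,0.0021,0.2,-0.0,-27.7],[-0.0709,0.0052,0.0022,0.2,0.0,-34.7],[-0.0797,0.0099,0.0022,0.2,0.0,-41.7],[-0.0878,0.0156,0.0022,0.2,0.0,-48.7],[-0.0952,0.0222,0.0022,0.2,0.0,-55.7],[-0.1017,0.0297,0.0022,0.2,0.0,-62.7],[-0.1073,0.0379,0.0022,0.2,0.1,-69.7],[-0.1118,0.0467,0.0022,0.2,0.1,-76.7],[-0.1152,0.0560,0.0023,0.2,0.1,-83.7],[-0.1175,0.0657,0.0023,0.2,0.1,-90.7],[-0.1185,0.0756,0.0023,0.2,0.1,-97.7],
```

```bash
python3 -m crank '[[-0.012,0,0.002,0,0,0],[-0.018,0,0.002,0,0,0],[-0.0224,-0.0006,0.002,0,0,0],[-0.0322,-0.0018,0.002,0,0,-7],[-0.0421,-0.0019,0.002,0,0,-14],[-0.052,-0.0007,0.002,0,0,-21],[-0.0616,0.0017,0.002,0,0,-28],[-0.0709,0.0052,0.002,0,0,-35],[-0.0797,0.0099,0.002,0,0,-42]]'
python3 - <<'E'
from h import *
b=grab('top','t2.png');a=grab('scene')
st();rows([arc(t,.0145) for t in range(181,231,7)])
f=lambda im,u,v,w,h,k:cv2.convertScaleAbs(cv2.resize(im[v:v+h,u:u+w],None,fx=k,fy=k,interpolation=cv2.INTER_CUBIC),alpha=1.6)
cv2.imwrite('pics/c3.png',np.hstack([f(a['frame'],250,110,100,110,4),f(b['frame'],270,160,100,110,4)]))
E
```

```text
clock: 3.7
position: [0.4837, 0.0074, 0.1906]
ee_rot: [0.002, 0.74, 0.673, 0.001]
contact_force: [0.4, 0.8, 0.4]
width: -0.0003
t 3.8 pos [0.4836 0.007  0.1905] 
R [[0.1, 0.995, 0.003], [0.995, -0.1, -0.002], [-0.002, 0.003, -1.0]] q [-0.128  0.141  1.703 -0.002  1.295 -0.028] F [-0.2  0.7 -0.1] w -0.00022006997627482878
[-0.0091,-0.0010,0.0005,0.2,0.1,-6.7],[-0.0190,-0.0010,0.0005,0.2,0.1,-13.7],[-0.0288,0.0002,0.0006,0.2,0.1,-20.7],[-0.0385,0.0026,0.0006,0.2,0.1,-27.7],[-0.0477,0.0062,0.0006,0.1,0.1,-34.7],[-0.0565,0.0108,0.0006,0.1,0.1,-41.7],[-0.0646,0.0165,0.0007,0.1,0.2,-48.7],[-0.0720,0.0231,0.0007,0.1,0.2,-55.7],
```

View pics/c3.png

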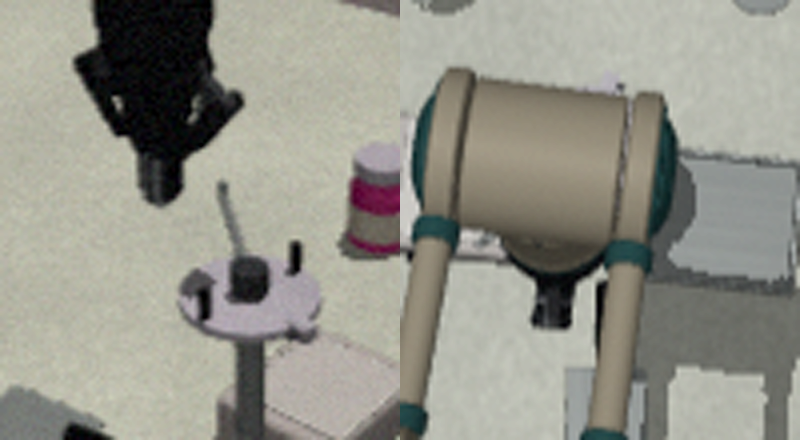

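Run:
```python
from h import *
for n in('top','scene'):
    im=load(n);print(n,proj(im,[[.4837,.007,.19],[.491,.0626,.213],[.562,-.015,.21],[.535,.0688,.29]]).round(1))
im=load('scene');C=cloud(im)
c=C[145:175,275:325].reshape(-1,3);m=c[(c[:,2]>.18)&(c[:,2]<.25)];print(len(m))
for v,u in((160,290),(155,290),(158,306),(165,308),(170,310),(157,305),(178,312)): print(u,v,C[v,u].round(3))
st()
```

```text
top [[310.1 224.2]
 [290.3 220.6]
 [317.8 196.2]
 [286.4 200.5]]
scene [[290.5 170.7]
 [303.8 155.5]
 [310.2 176.8]
 [318.5 133.7]]
158
290 160 [0.488 0.    0.229]
290 155 [ 0.491 -0.002  0.246]
306 158 [0.496 0.067 0.204]
308 165 [0.52  0.038 0.204]
310 170 [0.539 0.02  0.204]
305 157 [0.495 0.062 0.21 ]
312 178 [ 0.568 -0.016  0.208]
t 3.8 pos [0.4836 0.007  0.1905] 
R [[0.1, 0.995, 0.003], [0.995, -0.1, -0.002], [-0.002, 0.003, -1.0]] q [-0.128  0.141  1.703 -0.002  1.295 -0.028] F [-0.2  0.7 -0.1] w -0.00022006997627482878
```

Run:
```python
from h import *
im=load('scene');C=cloud(im)
c=C[120:175,265:303].reshape(-1,3);m=c[(c[:,2]>.1)&(c[:,2]<.5)]
for z in np.arange(.18,.34,.01):
    k=m[(m[:,2]>=z)&(m[:,2]<z+.01)]
    if len(k):print(round(z,2),len(k),k.min(0).round(3),k.max(0).round(3),np.median(k,0).round(3))
```

```text
0.22 7 [ 0.48  -0.003  0.227] [0.491 0.012 0.229] [0.49  0.    0.227]
0.23 30 [ 0.467 -0.007  0.231] [0.498 0.014 0.24 ] [ 0.489 -0.003  0.237]
0.24 36 [ 0.469 -0.006  0.24 ] [0.499 0.013 0.25 ] [ 0.491 -0.002  0.245]
0.25 36 [ 0.47  -0.007  0.25 ] [0.499 0.011 0.26 ] [ 0.488 -0.002  0.255]
0.26 29 [ 0.471 -0.007  0.26 ] [0.498 0.002 0.27 ] [ 0.485 -0.004  0.266]
0.27 78 [ 0.447 -0.01   0.27 ] [0.518 0.015 0.28 ] [ 0.487 -0.004  0.276]
0.28 81 [ 0.441 -0.012  0.28 ] [0.526 0.023 0.29 ] [ 0.492 -0.004  0.285]
0.29 100 [ 0.433 -0.014  0.29 ] [0.531 0.02  0.3  ] [ 0.483 -0.004  0.295]
0.3 101 [ 0.425 -0.016  0.3  ] [0.536 0.015 0.31 ] [ 0.479 -0.008  0.305]
0.31 122 [ 0.421 -0.015  0.31 ] [0.538 0.009 0.32 ] [ 0.478 -0.005  0.315]
0.32 107 [ 0.427 -0.017  0.32 ] [0.532 0.016 0.33 ] [ 0.498 -0.006  0.325]
0.33 117 [ 0.445 -0.015  0.33 ] [0.526 0.01  0.34 ] [ 0.494 -0.005  0.334]
0.34 52 [ 0.486 -0.01   0.34 ] [0.522 0.011 0.35 ] [ 0.515 -0.005  0.344]
```

The scene crop shows the bar unmoved at (305,157). The visible fingertip is at (290,161), about 10 px above where the reported TCP projects (290,171). The real fingertip is therefore about 3 cm higher than reported and passed over the bar. I'll pin down the offset and redo the sweep lower.

Run:
```python
from h import *
im=load('scene')
for z in(.19,.2,.21,.22,.23):print(z,proj(im,[[.4837,.007,z],[.49,-.004,z]]).round(1).tolist())
g=im['frame'].max(2);print(g[150:172,284:298:2])
print(manip.get_state())
rows([arc(174,.0145,z=.24),arc(132.2,.036,z=.24),arc(132.2,.036,z=.155)])
```

```text
0.19 [[290.5, 170.7], [290.1, 173.2]]
0.2 [[290.4, 167.6], [290.0, 170.1]]
0.21 [[290.3, 164.5], [289.8, 167.0]]
0.22 [[290.1, 161.3], [289.7, 163.8]]
0.23 [[290.0, 158.1], [289.6, 160.6]]
[[ 65  26  31  18  13   1  93]
 [ 66  24  36  23   7   7 108]
 [ 63  27  34  19   0   0 103]
 [ 73  32  38  18   3   8 103]
 [ 78  31  38  25   6  13 103]
 [ 77  27  31  19  11  12 100]
 [ 76  30  34  19   8   6 100]
 [106  39  39  21   7   0 103]
 [115  53  33  20  10  42 115]
 [115  50  32  24  13  85 110]
 [112  90  36  38  51 110 111]
 [112 110  89  60  99 113 111]
 [113 112 112 101 109 116 118]
 [114 116 116 111 108 117 119]
 [117 117 113 115 116 111 111]
 [118 114 115 114 117 110 109]
 [112 115 110 113 113 110 113]
 [113 115 114 115 114 116 110]
 [113 118 116 114 115 115 108]
 [118 118 111 113 111 114 111]
 [114 114 111 115 114 112 111]
 [113 115 117 119 114 112 116]]
{'clock': 3.8, 'qpos': array([-1.28267671e-01,  1.40625418e-01,  1.70285763e+00, -1.51767148e-03,
        1.29499626e+00, -2.76362180e-02]), 'qd': array([ 0.01549601,  0.00639039, -0.0084027 ,  0.0154306 , -0.00260634,
        0.08244658]), 'effort': array([-3.21384575e-01, -3.28679788e+01, -2.39198327e+01, -1.07586770e-01,
        4.01209269e-03, -5.09128198e-01]), 'position': array([0.48364373, 0.00701021, 0.19050743]), 'ee_rot': array([1.65784018e-03, 7.41636535e-01, 6.70799742e-01, 4.56490438e-04]), 'contact_force': array([-0.17940319,  0.71098964, -0.05466234]), 'moment': array([ 0.0003004 ,  0.0570978 , -0.01197851]), 'width': -0.00022006997627482878}
[0.0007,0.0004,-0.0495,0.2,0.1,0.3],[0.0662,0.0450,-0.0495,0.2,0.0,42.1],[0.0663,0.0448,0.0355,0.2,0.0,42.1],
```

```bash
python3 -m crank '[[0,0,-0.05,0,0,0],[0.02,0.015,-0.05,0,0,10],[0.066,0.045,-0.05,0,0,42],[0.066,0.045,-0.05,0,0,42],[0.066,0.045,-0.05,0,0,42],[0.066,0.045,-0.05,0,0,42],[0.066,0.045,0.0,0,0,42],[0.066,0.045,0.043,0,0,42],[0.066,0.045,0.043,0,0,42],[0.066,0.045,0.043,0,0,42]]'
python3 - <<'E'
from h import *
rows([arc(132.2,.020,z=.148)]+[arc(t,.0145,z=.148) for t in range(132,231,7)])
E
```

```text
clock: 5.05
position: [0.5365, 0.0681, 0.1492]
ee_rot: [0.002, 0.933, 0.361, 0.002]
contact_force: [0.4, 0.3, -0.7]
width: -0.0005
[-0.0169,-0.0013,0.0011,0.3,-0.2,0.1],[-0.0221,-0.0013,0.0011,0.3,-0.2,0.3],[-0.0320,-0.0025,0.0011,0.3,-0.2,-6.7],[-0.0419,-0.0025,0.0011,0.3,-0.1,-13.7],[-0.0518,-0.0013,0.0010,0.3,-0.1,-20.7],[-0.0614,0.0011,0.0010,0.3,-0.1,-27.7],[-0.0707,0.0046,0.0010,0.3,-0.1,-34.7],[-0.0794,0.0093,0.0010,0.3,-0.1,-41.7],[-0.0876,0.0150,0.0010,0.4,-0.0,-48.7],[-0.0950,0.0216,0.0010,0.4,-0.0,-55.7],[-0.1015,0.0291,0.0010,0.4,0.0,-62.7],[-0.1070,0.0373,0.0011,0.4,0.0,-69.7],[-0.1116,0.0461,0.0011,0.4,0.0,-76.7],[-0.1150,0.0555,0.0011,0.4,0.1,-83.7],[-0.1172,0.0651,0.0012,0.4,0.1,-90.7],[-0.1183,0.0750,0.0012,0.4,0.1,-97.7],
```

```bash
python3 -m crank '[[-0.012,0,0.001,0,0,0],[-0.017,-0.001,0.001,0,0,0],[-0.022,-0.0013,0.001,0,0,0],[-0.032,-0.0025,0.001,0,0,-7],[-0.0419,-0.0025,0.001,0,0,-14],[-0.0518,-0.0013,0.001,0,0,-21],[-0.0614,0.0011,0.001,0,0,-28]]'
python3 - <<'E'
from h import *
a=grab('scene');st()
C=cloud(a);c=C[130:185,275:340].reshape(-1,3)
rr=np.hypot(c[:,0]-AX[0],c[:,1]-AX[1]);m=c[(c[:,2]>.196)&(c[:,2]<.215)&(rr>.05)&(rr<.115)];d=m[:,:2]-AX
print(len(m),np.degrees(np.arctan2(d[:,1],d[:,0])).round(),np.hypot(*d.T).round(3))
rows([arc(t,.0145,z=.148) for t in range(167,231,7)])
E
```

```text
clock: 5.92
position: [0.494, 0.0263, 0.1492]
ee_rot: [0.004, 0.817, 0.577, 0.005]
contact_force: [3.7, 2.2, 1.3]
width: 0.0003
t 5.975 pos [0.4929 0.0254 0.1491] 
R [[0.332, 0.943, 0.01], [0.943, -0.332, -0.002], [0.002, 0.01, -1.0]] q [-8.900e-02  1.820e-01  1.759e+00 -1.000e-03  1.190e+00  2.490e-01] F [1.3 1.5 1. ] w 0.00013309971425341286
92 [160. 163. 160. 159. 162. 160. 160. 163. 162. 160. 157. 141. 161. 161.
 160. 157. 157. 153. 153. 146. 145. 142. 162. 162. 162. 160. 158. 158.
 158. 156. 155. 153. 149. 147. 144. 142. 163. 162. 161. 159. 156. 158.
 156. 155. 155. 153. 150. 147. 145. 142. 162. 162. 161. 160. 160. 158.
 155. 154. 152. 150. 147. 144. 141. 162. 162. 161. 159. 153. 153. 153.
 151. 146. 145. 142. 161. 163. 162. 159. 158. 153. 150. 147. 162. 162.
 161. 159. 151. 163. 162. 161. 159. 162.] [0.11  0.103 0.105 0.104 0.105 0.105 0.1   0.104 0.101 0.101 0.082 0.069
 0.105 0.098 0.096 0.083 0.077 0.077 0.07  0.07  0.067 0.069 0.101 0.097
 0.092 0.091 0.092 0.082 0.076 0.075 0.072 0.07  0.067 0.068 0.069 0.067
 0.09  0.088 0.086 0.084 0.085 0.077 0.075 0.073 0.067 0.065 0.065 0.069
 0.067 0.069 0.088 0.084 0.08  0.078 0.073 0.071 0.073 0.07  0.068 0.067
 0.067 0.068 0.07  0.078 0.074 0.07  0.069 0.077 0.072 0.066 0.064 0.072
 0.066 0.069 0.076 0.068 0.065 0.065 0.062 0.066 0.066 0.069 0.064 0.06
 0.058 0.056 0.064 0.06  0.056 0.053 0.05  0.052]
[-0.0097,-0.0026,0.0011,0.6,-0.1,-6.4],[-0.0196,-0.0026,0.0011,0.6,-0.0,-13.4],[-0.0295,-0.0015,0.0011,0.6,-0.0,-20.4],[-0.0391,0.0008,0.0011,0.6,0.0,-27.4],[-0.0484,0.0043,0.0011,0.6,0.1,-34.4],[-0.0572,0.0089,0.0011,0.6,0.1,-41.4],[-0.0654,0.0146,0.0012,0.6,0.1,-48.4],[-0.0728,0.0212,0.0012,0.6,0.2,-55.4],[-0.0794,0.0286,0.0013,0.6,0.2,-62.4],[-0.0850,0.0368,0.0013,0.6,0.2,-69.4],
```

The hook is being pushed and its bar is now at about 162°. I continue to about 230°.

```bash
python3 -m crank '[[-0.0097,-0.0026,0.001,0,0,-6.4],[-0.0196,-0.0026,0.001,0,0,-13.4],[-0.0295,-0.0015,0.001,0,0,-20.4],[-0.0391,0.0008,0.001,0,0,-27.4],[-0.0484,0.0043,0.001,0,0,-34.4],[-0.0572,0.0089,0.001,0,0,-41.4],[-0.0654,0.0146,0.001,0,0,-48.4],[-0.0728,0.0212,0.001,0,0,-55.4],[-0.0794,0.0286,0.001,0,0,-62.4]]'
python3 - <<'E'
from h import *
st();p=np.array(manip.get_state()['position']);d=p[:2]-AX;print(np.degrees(np.arctan2(d[1],d[0])),np.hypot(*d))
rows([arc(t,.0145,z=.148) for t in range(226,252,2)])
E
```

```text
clock: 7.1
position: [0.4928, -0.0577, 0.1483]
ee_rot: [0.004, 0.398, 0.918, 0.002]
contact_force: [0.4, 4.1, 0.5]
width: 0.0002
t 7.1 pos [ 0.4928 -0.0577  0.1483] 
R [[-0.684, 0.73, 0.009], [0.73, 0.684, 0.001], [-0.005, 0.007, -1.0]] q [-0.26   0.188  1.754  0.004  1.192 -1.014] F [0.4 4.1 0.5] w 0.0001855073471213572
-148.3165840084411 0.08133951139565627
[-0.0057,-0.0009,0.0003,0.4,0.3,-2.9],[-0.0085,-0.0012,0.0003,0.4,0.3,-4.9],[-0.0113,-0.0014,0.0003,0.4,0.3,-6.9],[-0.0141,-0.0016,0.0003,0.4,0.3,-8.9],[-0.0170,-0.0016,0.0003,0.4,0.3,-10.9],[-0.0198,-0.0015,0.0004,0.4,0.3,-12.9],[-0.0227,-0.0013,0.0004,0.4,0.3,-14.9],[-0.0255,-0.0011,0.0004,0.4,0.3,-16.9],[-0.0283,-0.0007,0.0004,0.4,0.3,-18.9],[-0.0311,-0.0002,0.0004,0.4,0.3,-20.9],[-0.0339,0.0004,0.0004,0.4,0.4,-22.9],[-0.0366,0.0010,0.0005,0.3,0.4,-24.9],[-0.0394,0.0018,0.0005,0.3,0.4,-26.9],
```

```bash
python3 -m crank '[[-0.0057,-0.0009,0,0,0,-3],[-0.0085,-0.0012,0,0,0,-5],[-0.0113,-0.0014,0,0,0,-7],[-0.0141,-0.0016,0,0,0,-9],[-0.017,-0.0016,0,0,0,-11],[-0.0198,-0.0015,0,0,0,-13],[-0.0227,-0.0013,0,0,0,-15]]'
python3 - <<'E'
from h import *
s=manip.get_state();print(np.linalg.norm(s['contact_force'][:2]),s['moment'])
rows([arc(t,.0145,z=.148) for t in range(238,258,1)])
E
```

```text
clock: 7.98
position: [0.5062, -0.0741, 0.1482]
ee_rot: [0.003, 0.274, 0.962, 0.002]
contact_force: [-1.7, 4.2, 2.3]
width: 0.0001
4.538135986752955 [0.47737605 0.20171794 0.02134527]
[-0.0015,-0.0003,0.0002,0.4,0.2,0.2],[-0.0029,-0.0005,0.0002,0.4,0.2,-0.8],[-0.0043,-0.0007,0.0002,0.4,0.2,-1.8],[-0.0057,-0.0009,0.0002,0.3,0.2,-2.8],[-0.0071,-0.0011,0.0002,0.3,0.2,-3.8],[-0.0085,-0.0013,0.0002,0.3,0.2,-4.8],[-0.0099,-0.0014,0.0002,0.3,0.2,-5.8],[-0.0114,-0.0015,0.0002,0.3,0.2,-6.8],[-0.0128,-0.0015,0.0002,0.3,0.2,-7.8],[-0.0142,-0.0016,0.0002,0.3,0.2,-8.8],[-0.0156,-0.0016,0.0002,0.3,0.2,-9.8],[-0.0170,-0.0016,0.0003,0.3,0.2,-10.8],[-0.0184,-0.0016,0.0003,0.3,0.2,-11.8],[-0.0199,-0.0015,0.0003,0.3,0.2,-12.8],[-0.0213,-0.0015,0.0003,0.3,0.2,-13.8],[-0.0227,-0.0014,0.0003,0.3,0.3,-14.8],[-0.0241,-0.0012,0.0003,0.3,0.3,-15.8],[-0.0255,-0.0011,0.0003,0.3,0.3,-16.8],[-0.0269,-0.0009,0.0003,0.3,0.3,-17.8],[-0.0283,-0.0007,0.0003,0.3,0.3,-18.8],
```

```bash
python3 -m crank '[[-0.0022,-0.0004,0,0,0,0],[-0.0043,-0.0007,0,0,0,-1.8],[-0.0057,-0.0009,0,0,0,-2.8]]'; python3 -m crank '[[-0.0014,-0.0002,0,0,0,-1],[-0.0028,-0.0004,0,0,0,-2]]'
python3 -m crank '[[-0.0014,-0.0002,0,0,0,-1]]'
```

```text
clock: 8.35
position: [0.5104, -0.0778, 0.1481]
ee_rot: [0.002, 0.25, 0.968, 0.003]
contact_force: [-2.1, 2.8, 0.2]
width: -0.0
clock: 8.6
position: [0.5126, -0.0796, 0.1481]
ee_rot: [0.002, 0.233, 0.973, 0.002]
contact_force: [-1.5, 3.6, 1.3]
width: -0.0002
clock: 8.72
position: [0.5138, -0.0805, 0.1481]
ee_rot: [0.002, 0.224, 0.975, 0.002]
contact_force: [-1.7, 2.8, 1.6]
width: -0.0001
```

```bash
for i in 1; do python3 -m crank '[[-0.0014,-0.0002,0,0,0,-1]]' | sed -n '1,4p'; done;  python3 -m crank '[[-0.0014,-0.0002,0,0,0,-1]]';  python3 -m crank '[[-0.0014,-0.0002,0,0,0,-1]]'; python3 -c "
from h import *
p=np.array(manip.get_state()['position']);d=p[:2]-AX;print(np.degrees(np.arctan2(d[1],d[0])),np.hypot(*d));st()"
```

```text
clock: 8.85
position: [0.515, -0.0814, 0.1481]
ee_rot: [0.002, 0.215, 0.977, 0.002]
contact_force: [-1.9, 2.9, 0.8]
clock: 8.98
position: [0.5162, -0.0822, 0.1481]
ee_rot: [0.002, 0.205, 0.979, 0.002]
contact_force: [-1.5, 2.9, 1.3]
width: 0.0001
clock: 9.1
position: [0.5169, -0.0828, 0.148]
ee_rot: [0.002, 0.196, 0.981, 0.002]
contact_force: [-3.5, 4.5, 1.6]
width: 0.0001
-123.64187086283334 0.08143258263773236
t 9.1 pos [ 0.5169 -0.0828  0.148 ] 
R [[-0.923, 0.385, 0.004], [0.385, 0.923, 0.004], [-0.002, 0.005, -1.0]] q [-0.296  0.231  1.697  0.005  1.212 -1.473] F [-3.5  4.5  1.6] w 9.979335900996277e-05
```

```bash
python3 -m crank '[[-0.0014,-0.0001,0,0,0,-0.5],[-0.0020,-0.0001,0,0,0,-0.5]]';  python3 -m crank '[[-0.002,0,0,0,0,0]]'
```

```text
clock: 9.35
position: [0.5174, -0.0832, 0.1479]
ee_rot: [0.0, 0.192, 0.981, 0.003]
contact_force: [-4.6, 3.7, 3.2]
width: 0.0
clock: 9.48
position: [0.5175, -0.0833, 0.1477]
ee_rot: [-0.002, 0.191, 0.981, 0.003]
contact_force: [-5.5, 3.9, 3.7]
width: 0.0001
```

```bash
python3 -m crank '[[-0.003,0,0,0,0,0],[-0.004,0,0,0,0,0]]';  python3 -m crank '[[-0.004,0,0,0,0,0],[-0.005,0,0,0,0,0]]'; python3 -c "
from h import *
st();print(manip.get_state()['moment'])"
```

```text
clock: 9.72
position: [0.5183, -0.0837, 0.1476]
ee_rot: [-0.005, 0.191, 0.982, 0.003]
contact_force: [-8.0, 5.6, 6.1]
width: 0.0001
clock: 9.98
position: [0.5188, -0.084, 0.1474]
ee_rot: [-0.009, 0.191, 0.982, 0.004]
contact_force: [-10.5, 6.7, 6.2]
width: 0.0
t 9.975 pos [ 0.5188 -0.084   0.1474] 
R [[-0.927, 0.375, -0.017], [0.375, 0.927, 0.011], [0.02, 0.004, -1.0]] q [-0.297  0.247  1.676  0.006  1.238 -1.486] F [-10.5   6.7   6.2] w 1.7268117421381955e-05
[ 0.92328087  1.59698679 -0.04356018]
```

```bash
python3 -m crank '[[-0.0043,0,0,0,0.7,0],[-0.0043,0,0,0,0.7,0],[-0.0043,0,0,0,0.7,0],[-0.0043,0,0,0,0.7,0]]'; python3 -m crank '[[-0.0043,0,0,0,0.5,0],[-0.0043,0,0,0,0.5,0],[-0.0043,0,0,0,0.5,0]]'; python3 -c "
from h import *
st();print(manip.get_state()['moment'])"
```

```text
clock: 10.48
position: [0.5181, -0.0837, 0.1475]
ee_rot: [-0.02, 0.19, 0.981, 0.006]
contact_force: [-11.0, 6.9, 8.8]
width: 0.0001
clock: 10.85
position: [0.5173, -0.0835, 0.1476]
ee_rot: [-0.029, 0.19, 0.981, 0.007]
contact_force: [-11.8, 7.0, 9.7]
width: -0.0002
t 10.85 pos [ 0.5173 -0.0835  0.1476] 
R [[-0.926, 0.373, -0.054], [0.373, 0.928, 0.026], [0.06, 0.004, -0.998]] q [-0.299  0.268  1.647  0.009  1.286 -1.49 ] F [-11.8   7.    9.7] w -0.00015642706558882883
[0.99795896 1.71369577 0.03893505]
```

The lean held about 12–13.5 N for roughly 1 s, about 0.04–0.06 rad of give. Now I back off.

```bash
python3 -c "
from h import *
rows([arc(247.5,.03,z=.148),arc(247.5,.05,z=.148),arc(247.5,.05,z=.30)])"
```

```text
[0.0149,0.0005,0.0005,0.2,-3.4,0.6],[0.0348,0.0007,0.0017,0.2,-3.4,0.6],[0.0440,0.0012,-0.1500,0.2,-3.4,0.6],
```

```bash
python3 -m crank '[[0.0149,0.0005,0.0005,0,-3.4,0],[0.0348,0.0007,0.0017,0,-3.4,0],[0.0348,0.0007,0.0017,0,-3.4,0],[0.038,0,-0.06,0,-3.4,0],[0.044,0,-0.12,0,-3.4,0],[0.044,0,-0.15,0,-3.4,0]]' 0.45
python3 - <<'E'
from h import *
a=grab('scene');st()
f=lambda im,u,v,w,h,k:cv2.convertScaleAbs(cv2.resize(im[v:v+h,u:u+w],None,fx=k,fy=k,interpolation=cv2.INTER_CUBIC),alpha=1.6)
cv2.imwrite('pics/c4.png',f(a['frame'],230,90,120,110,5))
C=cloud(a);c=C[130:230,240:340].reshape(-1,3)
rr=np.hypot(c[:,0]-AX[0],c[:,1]-AX[1]);m=c[(c[:,2]>.196)&(c[:,2]<.215)&(rr>.052)&(rr<.115)];d=m[:,:2]-AX
print(np.degrees(np.arctan2(d[:,1],d[:,0])).round(1)%360,np.hypot(*d.T).round(3))
E
```

```text
clock: 11.6
position: [0.4879, -0.0727, 0.3042]
ee_rot: [0.004, 0.19, 0.982, 0.001]
contact_force: [-0.8, -0.6, 0.1]
width: 0.0383
t 11.65 pos [ 0.4897 -0.0733  0.307 ] 
R [[-0.927, 0.374, 0.014], [0.374, 0.928, -0.002], [-0.014, 0.004, -1.0]] q [-0.291  0.1    1.465  0.002  1.562 -1.479] F [2.5 0.3 3.1] w 0.03855389743274615
[243.1 245.8 245.8 245.6 247.5 247.2 249.3 251.1 245.  244.1 246.6 249.1
 249.3 249.  249.1 248.7 244.8 243.6 244.7 246.  247.2 247.4 247.4 248.
 248.7 245.6 246.4 247.6 244.6 245.5 247.1 248.4 248.  247.9 247.5 248.
 247.7 244.6 247.  243.4 244.3 246.7 246.4 246.1 245.3 247.8 246.6 248.
 245.6 246.6 246.2 245.2 246.4 247.9 247.2 247.7 245.3 247.  246.7 247.1
 246.1 245.5] [0.054 0.052 0.064 0.061 0.059 0.056 0.054 0.052 0.072 0.069 0.067 0.066
 0.063 0.06  0.057 0.054 0.102 0.08  0.078 0.076 0.074 0.071 0.068 0.066
 0.063 0.106 0.104 0.102 0.089 0.087 0.085 0.084 0.08  0.077 0.074 0.072
 0.068 0.105 0.105 0.096 0.094 0.093 0.09  0.087 0.084 0.083 0.079 0.078
 0.104 0.102 0.099 0.095 0.093 0.092 0.088 0.086 0.104 0.103 0.099 0.097
 0.093 0.101]
```

View pics/c4.png

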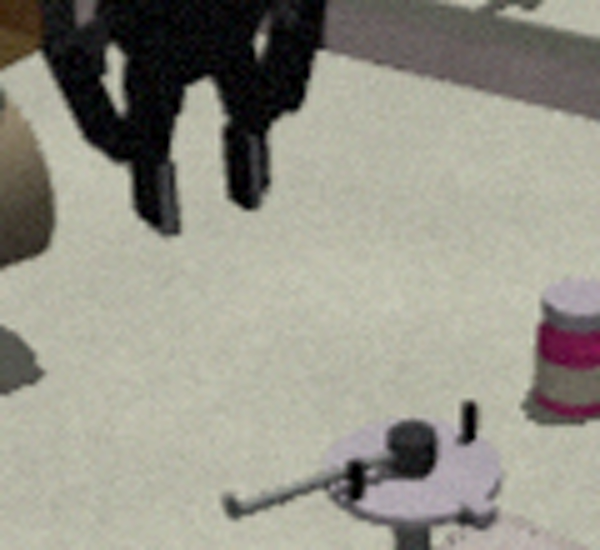

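```bash
python3 -c "
from h import *
rows([(.446,-.294,.25,6),(.446,-.294,.18,6)])"
```

```text
[-0.0412,-0.2213,0.0568,1.1,-0.0,152.0],[-0.0402,-0.2215,0.1268,1.1,-0.0,152.0],
```

```bash
python3 -m crank '[[-0.01,-0.05,0,0.2,0,30],[-0.02,-0.1,0.02,0.5,0,60],[-0.03,-0.15,0.04,0.8,0,90],[-0.041,-0.2213,0.057,1.1,0,152],[-0.041,-0.2213,0.057,1.1,0,152],[-0.041,-0.2213,0.057,1.1,0,152],[-0.041,-0.2213,0.057,1.1,0,152],[-0.041,-0.2213,0.057,1.1,0,152],[-0.041,-0.2213,0.057,1.1,0,152],[-0.041,-0.2213,0.057,1.1,0,152],[-0.041,-0.2213,0.057,1.1,0,152],[-0.041,-0.2213,0.057,1.1,0,152],[-0.041,-0.2213,0.057,1.1,0,152],[-0.041,-0.2213,0.057,1.1,0,152],[-0.04,-0.2215,0.1,1.1,0,152],[-0.04,-0.2215,0.127,1.1,0,152],[-0.04,-0.2215,0.127,1.1,0,152],[-0.04,-0.2215,0.127,1.1,0,152]]'
python3 - <<'E'
from h import *
a=grab('scene');st();print(proj(a,manip.get_state()['position']))
f=lambda im,u,v,w,h,k:cv2.convertScaleAbs(cv2.resize(im[v:v+h,u:u+w],None,fx=k,fy=k,interpolation=cv2.INTER_CUBIC),alpha=1.6)
cv2.imwrite('pics/c5.png',f(a['frame'],150,185,100,110,5))
C=cloud(a);c=C[185:260,180:240].reshape(-1,3)
for z in np.arange(.13,.29,.01):
    k=c[(c[:,2]>=z)&(c[:,2]<z+.01)&(np.hypot(c[:,0]-.446,c[:,1]+.294)<.06)]
    if len(k):print(round(z,2),len(k),k.min(0).round(3),k.max(0).round(3))
E
```

```text
clock: 13.9
position: [0.4469, -0.2953, 0.1806]
ee_rot: [0.001, 0.999, 0.053, 0.001]
contact_force: [0.1, 0.4, -0.4]
width: 0.0382
t 13.95 pos [ 0.447  -0.2953  0.1811] 
R [[0.994, 0.105, 0.003], [0.105, -0.994, -0.002], [0.002, 0.002, -1.0]] q [-0.714  0.225  1.618  0.     1.295  0.752] F [ 0.1 -0.3 -0.3] w 0.038342442569449596
[[200.32963099 230.58855404]]
0.13 27 [ 0.443 -0.303  0.13 ] [ 0.452 -0.284  0.14 ]
0.14 25 [ 0.444 -0.303  0.14 ] [ 0.453 -0.284  0.15 ]
0.15 29 [ 0.442 -0.303  0.151] [ 0.453 -0.285  0.159]
0.16 37 [ 0.441 -0.303  0.16 ] [ 0.452 -0.284  0.167]
0.21 12 [ 0.434 -0.322  0.215] [ 0.457 -0.275  0.22 ]
0.22 65 [ 0.435 -0.329  0.22 ] [ 0.462 -0.263  0.23 ]
0.23 74 [ 0.434 -0.33   0.23 ] [ 0.461 -0.262  0.24 ]
0.24 82 [ 0.434 -0.329  0.24 ] [ 0.462 -0.262  0.25 ]
0.25 62 [ 0.433 -0.33   0.25 ] [ 0.462 -0.255  0.26 ]
0.26 126 [ 0.433 -0.345  0.26 ] [ 0.466 -0.246  0.27 ]
0.27 108 [ 0.434 -0.346  0.27 ] [ 0.466 -0.24   0.28 ]
0.28 117 [ 0.437 -0.344  0.28 ] [ 0.468 -0.247  0.29 ]
```

View pics/c5.png

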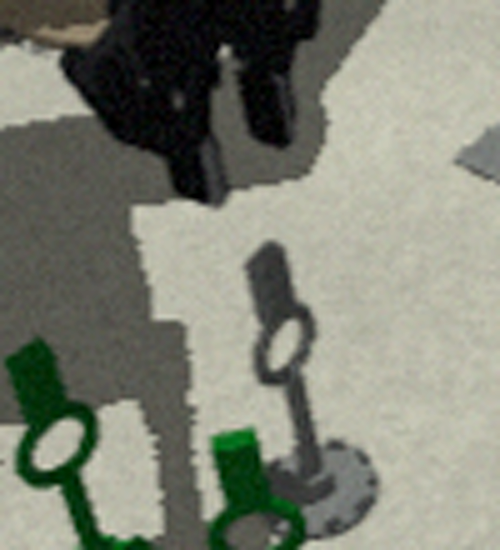

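The fingertips straddle the grey tab, centred to about 1–2 mm. The visible tips are at z≈0.215 against a reported 0.181, the same 34 mm offset as before. Next: descend and grip.

```bash
python3 -m crank '[[0,-0.001,0.04,0,0,0],[0,-0.001,0.07,0,0,0],[0,-0.001,0.082,0,0,0],[0,-0.001,0.082,0,0,0],[0,-0.001,0.082,0,0,0]]'
python3 -m crank '[[0,0,0,0,0,0],[0,0,0,0,0,0],[0,0,0,0,0,0],[0,0,0,0,0,0],[0,0,0,0,0,0],[0,0,0,0,0,0]]' 0 60
python3 -c "
from h import *
st()"
```

```text
clock: 14.58
position: [0.4482, -0.2954, 0.1006]
ee_rot: [0.002, 0.999, 0.053, 0.002]
contact_force: [-0.2, -0.4, 0.3]
width: 0.0383
clock: 15.32
position: [0.4488, -0.2955, 0.1017]
ee_rot: [0.003, 0.999, 0.053, 0.003]
contact_force: [0.5, 1.6, 5.5]
width: 0.0171
t 15.325 pos [ 0.4488 -0.2955  0.1017] 
R [[0.994, 0.105, 0.006], [0.105, -0.994, -0.005], [0.006, 0.006, -1.0]] q [-7.120e-01  2.880e-01  1.742e+00  1.000e-03  1.104e+00  7.530e-01] F [0.5 1.6 5.5] w 0.017062473617506575
```

```bash
python3 -m crank '[[0,0,-0.03,0,0,0],[0,0,-0.07,0,0,0],[0,0,-0.105,0,0,0],[0,0,-0.105,0,0,0],[0,0,-0.105,0,0,0]]'
python3 -c "
from h import *
st();u=np.array([np.cos(np.radians(246.8)),np.sin(np.radians(246.8))]);p=AX+.165*u
rows([(*p,.207,66.8)])"
```

```text
clock: 15.95
position: [0.4472, -0.2943, 0.2052]
ee_rot: [0.002, 0.999, 0.053, 0.002]
contact_force: [-0.8, -0.5, -2.6]
width: 0.017
t 15.95 pos [ 0.4472 -0.2943  0.2052] 
R [[0.994, 0.105, 0.004], [0.105, -0.994, -0.003], [0.004, 0.004, -1.0]] q [-0.712  0.209  1.579  0.     1.349  0.753] F [-0.8 -0.5 -2.6] w 0.01695827686756764
[0.0629,-0.1217,-0.0020,0.3,-0.1,-60.8],
```

```bash
python3 -m crank '[[0.008,-0.015,-0.002,0,0,-8],[0.016,-0.03,-0.002,0,0,-16],[0.024,-0.046,-0.002,0,0,-24],[0.032,-0.061,-0.002,0,0,-32],[0.04,-0.077,-0.002,0,0,-40],[0.048,-0.092,-0.002,0,0,-48],[0.056,-0.108,-0.002,0,0,-56],[0.063,-0.1217,-0.002,0,0,-60.8],[0.063,-0.1217,-0.002,0,0,-60.8],[0.063,-0.1217,-0.002,0,0,-60.8]]'
python3 - <<'E'
from h import *
a=grab('scene');b=grab('top');st()
f=lambda im,u,v,w,h,k:cv2.convertScaleAbs(cv2.resize(im[v:v+h,u:u+w],None,fx=k,fy=k,interpolation=cv2.INTER_CUBIC),alpha=1.6)
cv2.imwrite('pics/c6.png',f(a['frame'],210,120,130,110,6))
C=cloud(a)
c=C[120:260,200:330].reshape(-1,3)
u=np.array([np.cos(np.radians(246.8)),np.sin(np.radians(246.8))]);t=np.array([-u[1],u[0]])
d=c[:,:2]-AX; L=d@u; T=d@t
for z in np.arange(.09,.26,.008):
    k=(c[:,2]>=z)&(c[:,2]<z+.008)&(L>.12)&(L<.21)&(abs(T)<.06)
    if k.sum():print(round(z,3),k.sum(),'L',L[k].min().round(4),np.median(L[k]).round(4),L[k].max().round(4),'T',T[k].min().round(4),np.median(T[k]).round(4),T[k].max().round(4))
E
```

```text
clock: 17.2
position: [0.4963, -0.1669, 0.2058]
ee_rot: [0.002, 0.835, 0.55, 0.0]
contact_force: [0.5, 0.3, -1.8]
width: 0.0169
t 17.3 pos [ 0.4966 -0.1672  0.2064] 
R [[0.395, 0.919, 0.003], [0.919, -0.394, -0.003], [-0.002, 0.004, -1.0]] q [-0.456  0.191  1.598 -0.002  1.347 -0.051] F [ 0.9 -0.4 -1.6] w 0.01674078870711544
0.098 2 L 0.1801 0.1885 0.1968 T 0.0027 0.0134 0.0242
0.106 234 L 0.141 0.1738 0.1989 T -0.0297 0.0039 0.028
0.114 58 L 0.1405 0.1736 0.198 T -0.0299 0.0048 0.0276
0.122 26 L 0.1619 0.1718 0.1775 T -0.008 0.0029 0.0078
0.13 10 L 0.1645 0.1705 0.1736 T 0.0004 0.0014 0.0032
0.138 8 L 0.1682 0.1708 0.1738 T -0.0034 0.0013 0.0048
0.146 11 L 0.1668 0.1712 0.1746 T -0.0013 0.0027 0.0058
0.154 11 L 0.1661 0.1702 0.1728 T -0.0011 0.0027 0.0044
0.162 11 L 0.1643 0.1684 0.1733 T 0.0009 0.0017 0.0035
0.17 9 L 0.1679 0.1726 0.1739 T -0.0011 0.0025 0.0045
0.178 11 L 0.167 0.1698 0.1736 T -0.0001 0.0025 0.0045
0.186 7 L 0.1667 0.1717 0.1739 T 0.0021 0.0037 0.0058
0.194 23 L 0.1649 0.1699 0.1728 T -0.0147 -0.0053 0.0126
0.202 16 L 0.1654 0.1693 0.1719 T -0.0164 -0.0111 0.0178
0.21 19 L 0.1655 0.1695 0.1714 T -0.019 0.015 0.023
0.218 16 L 0.1659 0.1696 0.1719 T -0.0147 0.0143 0.0192
0.226 16 L 0.164 0.1679 0.1731 T -0.0051 0.0079 0.0131
0.234 13 L 0.1606 0.1722 0.1749 T -0.0114 0.0068 0.0138
0.242 24 L 0.1564 0.1733 0.1768 T -0.0157 0.0132 0.0201
0.25 44 L 0.1545 0.1721 0.1767 T -0.0151 0.0155 0.0235
0.258 36 L 0.159 0.1726 0.1776 T -0.0127 0.0159 0.0222
```

View pics/c6.png

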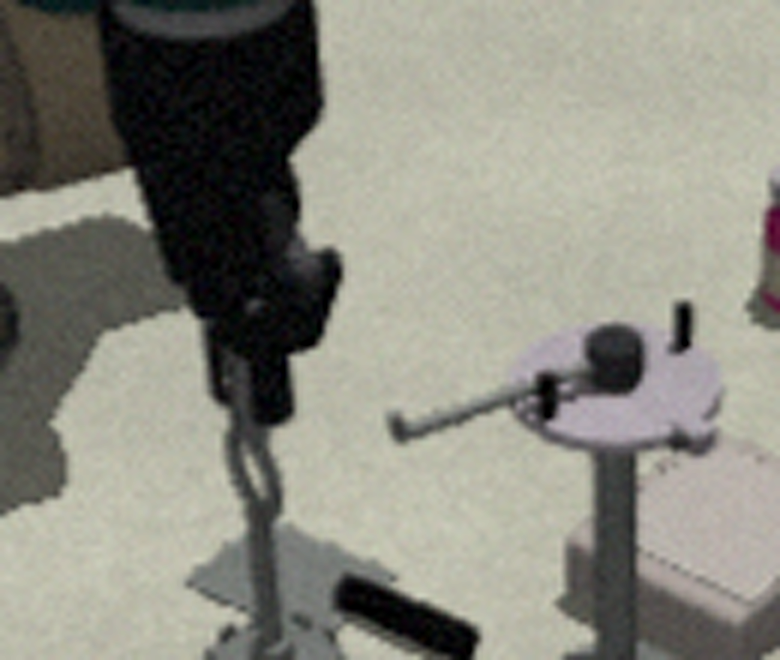

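The stirrer hangs upright and square to the bar. The eye centre is at z≈0.212, in line with the bar within about 2 mm, and needs to come down about 7 mm before threading.

```bash
python3 -m crank '[[0.005,0,0.004,-0.2,0,0],[0.015,0,0.007,-0.2,0,0],[0.025,0,0.007,-0.2,0,0],[0.035,0,0.007,-0.2,0,0],[0.042,0,0.007,-0.2,0,0],[0.042,0,0.007,-0.2,0,0],[0.042,0,0.007,-0.2,0,0]]'
python3 - <<'E'
from h import *
a=grab('scene');st()
f=lambda im,u,v,w,h,k:cv2.convertScaleAbs(cv2.resize(im[v:v+h,u:u+w],None,fx=k,fy=k,interpolation=cv2.INTER_CUBIC),alpha=1.6)
cv2.imwrite('pics/c7.png',f(a['frame'],230,140,90,75,8))
C=cloud(a);c=C[120:260,200:330].reshape(-1,3)
u=np.array([np.cos(np.radians(246.8)),np.sin(np.radians(246.8))]);t=np.array([-u[1],u[0]])
d=c[:,:2]-AX; L=d@u; T=d@t
for z in np.arange(.18,.24,.008):
    k=(c[:,2]>=z)&(c[:,2]<z+.008)&(L>.115)&(L<.15)&(abs(T)<.06)
    if k.sum():print(round(z,3),k.sum(),'L',L[k].min().round(4),np.median(L[k]).round(4),L[k].max().round(4),'T',T[k].min().round(4),np.median(T[k]).round(4),T[k].max().round(4))
k=(c[:,2]>=.196)&(c[:,2]<.215)&(L>.06)&(L<.115)&(abs(T)<.02);print('bar T',np.median(T[k]),'L max',L[k].max(),'z',np.percentile(c[k,2],[10,50,90]))
E
```

```text
clock: 18.18
position: [0.5131, -0.1287, 0.1993]
ee_rot: [0.004, 0.835, 0.55, 0.001]
contact_force: [0.9, -0.5, -2.8]
width: 0.0166
t 18.225 pos [ 0.5131 -0.1288  0.1993] 
R [[0.395, 0.919, 0.006], [0.919, -0.394, -0.005], [-0.002, 0.008, -1.0]] q [-0.376  0.201  1.603 -0.002  1.329  0.03 ] F [-0.2 -0.6 -1.4] w 0.01675610020658865
0.18 9 L 0.127 0.1309 0.1317 T -0.0039 0.0017 0.0061
0.188 20 L 0.1243 0.1285 0.1306 T -0.0134 -0.0033 0.0149
0.196 17 L 0.1243 0.1282 0.1303 T -0.0192 -0.0108 0.0195
0.204 17 L 0.1233 0.1272 0.1302 T -0.0171 0.0166 0.0211
0.212 15 L 0.1223 0.1286 0.1306 T -0.0169 0.014 0.018
0.22 17 L 0.1221 0.1278 0.131 T -0.0086 0.0085 0.013
0.228 12 L 0.1221 0.1303 0.1327 T -0.0063 0.0082 0.0152
0.236 25 L 0.1175 0.1314 0.1352 T -0.0122 0.0091 0.0217
bar T 0.0001312125866629226 L max 0.10660576743468475 z [0.20072335 0.20411281 0.20900616]
```

View pics/c7.png

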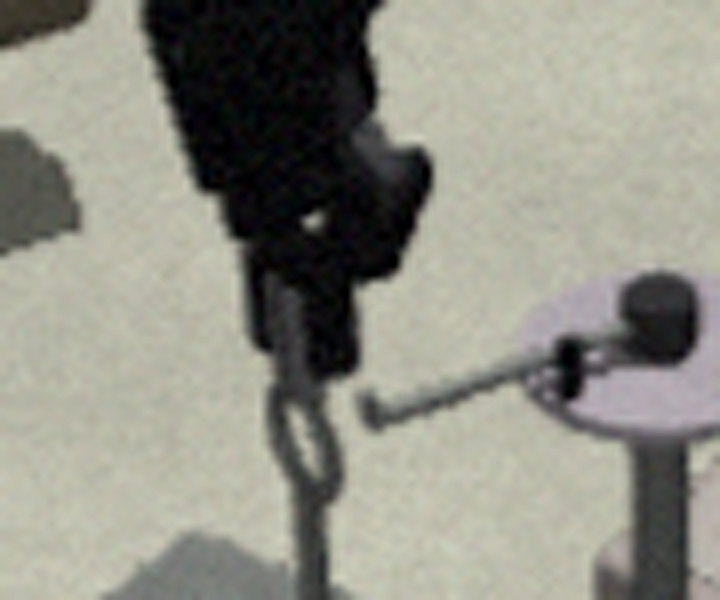

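```bash
python3 -m crank '[[0.008,0,0,-0.3,0,0],[0.016,0,0,-0.3,0,0],[0.024,0,0,-0.3,0,0],[0.03,0,0,-0.3,0,0],[0.03,0,0,-0.3,0,0]]'
python3 -c "
from h import *
st()"
```

```text
clock: 18.85
position: [0.5251, -0.1008, 0.1992]
ee_rot: [0.006, 0.835, 0.551, 0.003]
contact_force: [0.5, -0.0, -1.9]
width: 0.0169
t 18.85 pos [ 0.5251 -0.1008  0.1992] 
R [[0.394, 0.919, 0.011], [0.919, -0.394, -0.007], [-0.002, 0.013, -1.0]] q [-0.317  0.207  1.596 -0.003  1.326  0.088] F [ 0.5 -0.  -1.9] w 0.016866531605151707
```

```bash
python3 -m crank '[[0.008,0,0,0.4,0,0],[0.016,0,0,0.7,0,0],[0.016,0,0.004,0.7,0,0],[0.016,0,0.008,0.7,0,0],[0.016,0,0.011,0.7,0,0],[0.016,0,0.011,0.7,0,0],[0.016,0,0.011,0.7,0,0]]'
python3 -c "
from h import *
st()"
python3 -m crank '[[0,0,0.002,0,0,0],[0,0,0.003,0,0,0],[0,0,0.003,0,0,0]]'
```

```text
clock: 19.73
position: [0.5315, -0.0863, 0.1882]
ee_rot: [0.001, 0.835, 0.55, -0.001]
contact_force: [-0.2, 0.2, -2.4]
width: 0.0166
t 19.725 pos [ 0.5315 -0.0863  0.1882] 
R [[0.394, 0.919, -0.0], [0.919, -0.394, -0.002], [-0.002, 0.001, -1.0]] q [-0.288  0.226  1.598 -0.002  1.317  0.117] F [-0.2  0.2 -2.4] w 0.01662804015270628
clock: 20.1
position: [0.5316, -0.0863, 0.1853]
ee_rot: [0.001, 0.835, 0.551, -0.001]
contact_force: [-0.1, -1.6, -1.6]
width: 0.0171
```

```bash
python3 -m crank '[[0,0,0.0015,0,0,0],[0,0,0.0015,0,0,0]]'; python3 -m crank '[[0,0,0.0015,0,0,0],[0,0,0.0015,0,0,0]]'; python3 -m crank '[[0,0,0.0015,0,0,0],[0,0,0.0015,0,0,0]]'
```

```text
clock: 20.35
position: [0.5319, -0.0865, 0.1846]
ee_rot: [0.002, 0.835, 0.551, -0.0]
contact_force: [-1.1, 0.4, 2.0]
width: 0.0171
clock: 20.6
position: [0.5322, -0.0867, 0.184]
ee_rot: [0.002, 0.835, 0.551, 0.0]
contact_force: [-1.3, -0.1, 5.4]
width: 0.0167
clock: 20.85
position: [0.5324, -0.0868, 0.1838]
ee_rot: [0.003, 0.835, 0.551, 0.0]
contact_force: [-1.8, -0.2, 6.6]
width: 0.0165
```

The eye bears on the bar: the weight came off at the expected height. I ease up 1 mm, release and retreat.

```bash
python3 -m crank '[[0,0,-0.001,0,0,0],[0,0,-0.001,0,0,0]]'; python3 -m crank '[[0,0,-0.0005,0,0,0],[0,0,-0.0005,0,0,0],[0,0,-0.0005,0,0,0],[0,0,-0.0005,0,0,0],[0,0,-0.0005,0,0,0],[0,0,-0.0005,0,0,0]]' 0.4
python3 -m crank '[[0,0,-0.015,0,0,0],[0,0,-0.03,0,0,0],[0,0,-0.05,0,0,0],[0,0,-0.08,0,0,0],[0,0,-0.11,0,0,0],[0,0,-0.11,0,0,0]]'
python3 - <<'E'
from h import *
a=grab('scene');st()
f=lambda im,u,v,w,h,k:cv2.convertScaleAbs(cv2.resize(im[v:v+h,u:u+w],None,fx=k,fy=k,interpolation=cv2.INTER_CUBIC),alpha=1.6)
cv2.imwrite('pics/c8.png',f(a['frame'],240,110,110,170,3.5))
E
```

```text
clock: 21.1
position: [0.5322, -0.0867, 0.1847]
ee_rot: [0.003, 0.835, 0.551, 0.0]
contact_force: [-1.8, 1.0, 2.0]
width: 0.0167
clock: 21.85
position: [0.5322, -0.0867, 0.1852]
ee_rot: [0.003, 0.835, 0.551, 0.0]
contact_force: [0.5, -0.2, 0.0]
width: 0.0342
clock: 22.6
position: [0.5335, -0.0867, 0.299]
ee_rot: [0.005, 0.835, 0.551, 0.003]
contact_force: [0.9, -0.4, -0.0]
width: 0.0343
t 22.65 pos [ 0.5325 -0.0864  0.297 ] 
R [[0.394, 0.919, 0.007], [0.919, -0.394, -0.005], [-0.002, 0.008, -1.0]] q [-0.288  0.177  1.396 -0.003  1.56   0.117] F [ 0.5 -0.8 -1. ] w 0.034241277062025954
```

View pics/c8.png

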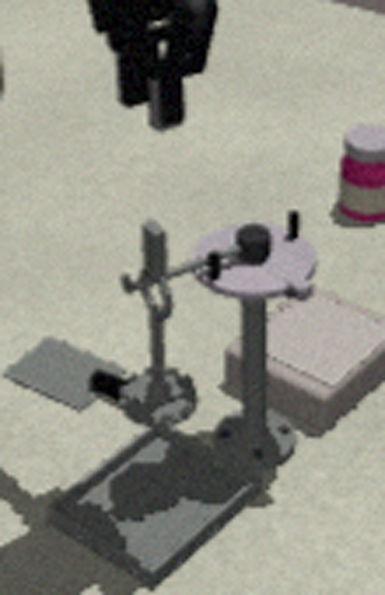

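The stirrer hangs on the bar at crop (155,290), with the upturned end outside the eye at (128,283) and the gripper clear. I move away, let it settle, and check the numbers.

```bash
python3 -m crank '[[-0.03,0,-0.03,0,0,0],[-0.06,0,-0.06,0,0,0],[-0.1,0,-0.06,0,0,0],[-0.14,0,-0.06,0,0,0],[-0.17,0,-0.06,0,0,0],[-0.17,0,-0.06,0,0,0],[-0.17,0,-0.06,0,0,0],[-0.17,0,-0.06,0,0,0],[-0.17,0,-0.06,0,0,0],[-0.17,0,-0.06,0,0,0],[-0.17,0,-0.06,0,0,0],[-0.17,0,-0.06,0,0,0],[-0.17,0,-0.06,0,0,0],[-0.17,0,-0.06,0,0,0],[-0.17,0,-0.06,0,0,0],[-0.17,0,-0.06,0,0,0]]'
python3 - <<'E'
from h import *
for i in range(2):
    a=grab('scene');C=cloud(a);c=C[120:260,200:340].reshape(-1,3)
    d=c[:,:2]-AX
    k=(c[:,2]>.196)&(c[:,2]<.2045)&(np.hypot(*d.T)>.05)&(np.hypot(*d.T)<.11)
    print('bar ang',np.median(np.degrees(np.arctan2(d[k,1],d[k,0])))%360)
    th=np.radians(246.8);u=np.array([np.cos(th),np.sin(th)]);t=np.array([-u[1],u[0]]);L=d@u;T=d@t
    for z0,z1 in((.082,.1),(.12,.16),(.168,.185),(.21,.245),(.246,.26)):
        k=(c[:,2]>z0)&(c[:,2]<z1)&(L>.03)&(L<.14)&(abs(T)<.04)
        if k.sum():print(z0,k.sum(),'L',np.percentile(L[k],[2,50,98]).round(4),'T',np.percentile(T[k],[2,50,98]).round(4),'zmax',c[k,2].max().round(3))
cv2.imwrite('pics/s9.png',a['frame']);st()
E
```

```text
clock: 24.65
position: [0.4651, -0.2424, 0.3573]
ee_rot: [0.004, 0.835, 0.551, 0.002]
contact_force: [0.6, 0.2, 0.4]
width: 0.0342
bar ang 247.69607544938847
0.082 267 L [0.0539 0.0854 0.109 ] T [-0.031   0.0001  0.0231] zmax 0.099
0.12 48 L [0.0761 0.0816 0.0852] T [-0.0028  0.0004  0.0037] zmax 0.159
0.168 39 L [0.0339 0.0818 0.0841] T [-0.0176 -0.0011  0.0235] zmax 0.185
0.21 83 L [0.037  0.0839 0.1042] T [-0.0052  0.0074  0.0117] zmax 0.245
0.246 21 L [0.076  0.0812 0.0859] T [-0.0049  0.0032  0.0124] zmax 0.25
bar ang 248.1049273950365
0.082 269 L [0.0537 0.0852 0.1087] T [-0.0326 -0.0002  0.0231] zmax 0.1
0.12 47 L [0.0759 0.0821 0.0853] T [-0.0032  0.0002  0.0035] zmax 0.158
0.168 38 L [0.0357 0.0814 0.0844] T [-0.0153 -0.0008  0.0253] zmax 0.185
0.21 78 L [0.0365 0.0843 0.1034] T [-0.0054  0.0074  0.0118] zmax 0.244
0.246 22 L [0.0767 0.0815 0.0854] T [-0.0051  0.0047  0.0124] zmax 0.251
t 24.75 pos [ 0.4651 -0.2424  0.3573] 
R [[0.394, 0.919, 0.007], [0.919, -0.394, -0.005], [-0.002, 0.008, -1.0]] q [-0.613  0.145  1.294  0.     1.694 -0.208] F [-0.2 -0.   0.1] w 0.03409339916135936
```

View pics/s9.png

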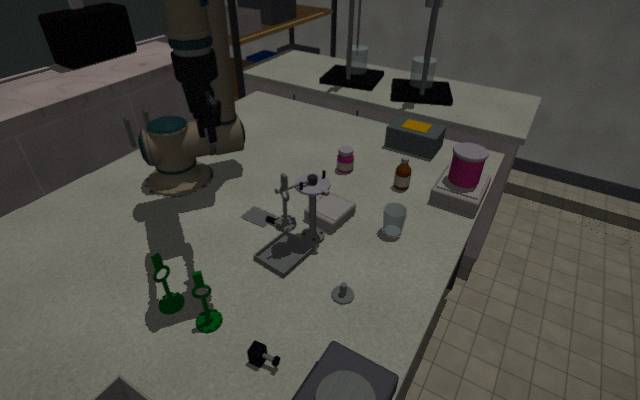

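Everything checks out: the stirrer hangs at rest at r≈81 mm, its top at 0.25 m, and the bystanders look unchanged from the first picture. I hand it in.

```bash
python3 -c "
from rig import job
print(job.sign_off())"
```

```text
the job is handed in; nothing more can be done
None
```

The grey stirrer now hangs by its eye on the swivel hook, behind the upturned end, with the hook against its tray-side stop pin. I handed the job in at about 25 s of the 72 s allowed.

**What I did:** With the stirrer still standing on the bench, I swung the hook counter-clockwise to the drip-tray side. The pin was felt with the bar at about 247°, roughly 1.17 rad from the -x direction. I leaned on it with about 12–13.5 N for about 1 s, which I estimate gave 0.04–0.06 rad of cushion. I then picked up the stirrer by its tab, threaded the eye over the hook end and lowered it until the bar took its weight. After that I let go and backed away.

**Last checks:** The stirrer is at rest about 81 mm from the hook's axis, with its top at 0.25 m, which is the proper hanging height. The hook is at about 247–248°. The other things on the bench look unchanged, and the robot is touching nothing.

**What disagreed:**
- **Fingertip offset:** The real fingertips sat about 34 mm farther back than the reported TCP. My first sweep therefore passed over the hook without touching it. I worked out the offset from the depth picture and allowed for it from then on.
- **Tilt while leaning:** The tool tilted by up to about 3.5° during the lean, and the wrist showed an upward force of about 6–10 N that I could not explain.
- **Cushion value:** I could not read the cushion directly. The 0.04–0.06 rad is inferred from the force and an estimate of where the finger touched the bar.

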